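# Make up two valve-gear kits in divided parts trays

## Robot

A 6-joint arm with a two-finger parallel gripper is mounted at the origin on the work surface. World frame = base frame: x ahead of the robot, y to its left, z up, the work surface at z = 0. Lengths are in m, angles in degrees, forces in N, time in s.
With the tool pointing down it reaches from about 0.35 to 0.875 m from the base axis. Payload 4.2 kg.
Tool frame: the origin (TCP) lies at the very end of the fingers, on their centre line; the grasp point (between the pads) lies 19 mm behind it; z points along the fingers, y is the direction in which the jaws open and shut (so a half turn about z gives the same grasp; the last joint's range is limited). The gripper opens to 87 mm and grips with 3 to 60 N. Pads are 19 mm wide; open, the fingers measure 117 mm over their backs; the gripper's body (75 mm by 190 mm) begins 51 mm behind the grasp point.
Start: joints at [-56.86, 22.042, 0.453, 0, -68.411, -14.817], TCP at [0.197, -0.593, 0.223] pointing down, gripper open.
Joint ranges: [-179.83, 179.83], [-69.29, 118.12], [-61.27, 80.66], [-181.25, 117.63], [-171.15, -9.14], [-177.46, 177.46]. Speed limits (degrees/s): [159.86, 159.86, 180, 180, 180, 180].

## Interface

Orientations are given as a 3x3 rotation matrix whose columns are the frame's x, y, z axes.
In Python, from station import r, imaging gives the robot as it stands. The module is installed in compiled form; this text tells all that it offers.
- The arm moves only by the tool move_arm, never from a script. Its argument "motion" is one flat list of numbers, 7 for each row, row after row: the shift along the tool's x, y, z in units of 40 mm (1.0 is 40 mm), then the turn, a rotation vector about the tool's x, y, z in units of 5 degrees (1.0 is 5 degrees), then the gripper's target within -1 to 1 (shut at 1, half-way at 0, fully open at -1). In form: [dx, dy, dz, wx, wy, wz, gripper, dx, dy, dz, wx, wy, wz, gripper, ...]. A call has 1 to 20 rows; each row is the pose to reach, as a shift and turn from the pose measured when the call began, along the tool's axes at that moment; what a row does not reach only later rows make up. A row lasts 1/12 s, in which the tool goes at most 41.7 mm and 7.16 degrees, less where a joint would pass 70% of its speed; a pose out of reach is approached as far as the arm can. A call with a gripper value outside its range is refused whole. The fingers move at their own pace and stop on an object; the grip force is fixed at half the most. Time passes only in rows, so rows that repeat a pose let the fingers close. It gives the time, the measured TCP pose, the force and the opening at its end, in the units of the state.
- r.sense(): the state, without advancing time (a new reading comes with each control period).
- imaging.capture(name): name is "scene" or "top" or "wrist"; returns the picture (420x560x3 uint8, blue, green, red); there is no depth.
- imaging.camera_params(name): a dict with "intrinsics" (3x3 intrinsics, pixels), "world_from_camera" (4x4, takes a point from camera to world coordinates). Camera axes: x right, y down, z forward; pixel columns grow to the right and rows downward; lengths in m; the calibration is good to about 2 mm. The wrist camera is an equidistant fisheye: a pixel r from the principal point sees the ray r / f radians off the axis. A picture is of the moment at which its call begins: read the wrist's pose just before it. camera_params takes no time and is no camera call; for the wrist camera it gives the pose at the moment of the call.
- r.finish_job(): hands the job in, once; it reports no verdict.
The state is a dict: "time_s": time; "joints": joint angles; "joint_velocities": joint speeds; "effort": joint torques, N m; "tcp_pos": TCP position; "ee_rot": TCP orientation; "wrist_force": force on the tool from outside, world axes, zero at the start; "moment": the same for the moment, N m; "gripper_width": opening from 0.0 (shut) to 1.0 (fully open).
Only numpy, scipy, OpenCV 4.12 (cv2) and the standard library are available. Lean on these libraries where they do the work, as an engineer would, in place of code of your own. Each camera call takes 0.05 s, during which the arm holds its last target.

## Task

Make up the two valve-gear kits for the cylinder head. In the three-compartment tray put the tall slim spring in the compartment next to the carrying tab, the narrow tappet in the middle one and the rocker arm in the one farthest from the tab; in the two-compartment tray put the short fat spring next to the tab and the wide tappet in the other compartment. Each must stand flat on the floor of its compartment (springs and tappets upright, the rocker lying across the tray, right way up), and the piston, piston pin and pulley stay where they are.

Things in the scene. Friction and masses are not known exactly. Their poses are not given: they have to be found in the camera images.
- tray3: Grey tray, three compartments in a row, 190 x 98 mm. Their centres: x = -62 (by the tab), 0 (middle) and +62 mm (far end), y = 0. Each is 58 (x) x 90 mm (y) inside, floor 4 mm above the bench; walls 4 mm thick, tops 14 mm up. A flat tab (24 x 40 mm, dark dot) sticks out of the -x end only. Origin on the bench under the middle of the row, x along the row away from the tab, any yaw. Fixed.
- tray2: Grey tray, two compartments in a row, 128 x 98 mm. Their centres: x = -31 (by the tab) and +31 mm (away from the tab), y = 0. Each is 58 (x) x 90 mm (y) inside, floor 4 mm above the bench; walls 4 mm thick, tops 14 mm up. A flat tab (24 x 40 mm, dark dot) sticks out of the -x end only. Origin on the bench under the middle of the row, x along the row away from the tab, any yaw. Fixed.
- spring_tall: Tall, slim valve spring: steel coil 30 mm across, 54 mm high. It stands upright and loose on the bench; origin at the centre of its underside, z up its axis.
- spring_short: Short, fat valve spring: steel coil 38 mm across, 34 mm high. It stands upright and loose on the bench; origin at the centre of its underside, z up its axis.
- tappet_narrow: Narrow bucket tappet: plain solid-topped steel cylinder 32 mm across, 28 mm high, without a hole. It stands upright and loose on the bench; origin at the centre of its underside, z up its axis.
- tappet_wide: Wide bucket tappet: plain solid-topped steel cylinder 44 mm across, 28 mm high, without a hole. It stands upright and loose on the bench; origin at the centre of its underside, z up its axis.
- rocker: Rocker arm: dark steel bar 66 mm long (x), lying flat on the bench at any yaw. Round boss in its middle, 18 mm wide between flat faces (y), 26 mm high, 26 mm long: take it there. Arms 14 mm high, 18 mm wide at most; small upright screw, 9 mm across, 24 mm high, 27 mm towards -x. Origin at the centre of its underside, z up.
- piston: Not part of any kit: aluminium piston 56 mm across, 48 mm high, crown up. It stands upright and loose on the bench; origin at the centre of its underside, z up its axis.
- pin: Not part of any kit: piston pin, steel tube 22 mm across, 56 mm high, on end, with a hole in its top. It stands upright and loose on the bench; origin at the centre of its underside, z up its axis.
- pulley: Not part of any kit: black belt pulley 58 mm across, 24 mm high, lying flat, with a steel hub. Loose on the bench; origin at the centre of its underside, z up.
Mind the look-alikes: they are no part of the job. What is shaped like the tappet_wide but blue or orange is not meant.

How it is judged (in metres and radians):
At the end, for the whole second after the job is handed in: Each of the five rests at its own compartment: origin within 22 mm of the centre along the row and 36 mm across, underside within 3 mm of the tray floor, tilt under 0.12 rad, at rest; rocker within 0.8 rad of square across the tray. Piston, pin and pulley within 30 mm of their start (x of spring_tall in the frame of tray3 between -0.084 and -0.04 m and y of spring_tall in the frame of tray3 between -0.036 and 0.036 m and z of spring_tall in the frame of tray3 between 0 and 0.007 m and angle between each of spring_tall, tappet_narrow, rocker, spring_short, tappet_wide's own z axis and vertical below 0.12 rad and linear speed of each of spring_tall, tappet_narrow, rocker, spring_short, tappet_wide below 0.02 m/s and angular speed of each of spring_tall, tappet_narrow, rocker, spring_short, tappet_wide below 0.2 rad/s and x of tappet_narrow in the frame of tray3 between -0.022 and 0.022 m and y of tappet_narrow in the frame of tray3 between -0.036 and 0.036 m and z of tappet_narrow in the frame of tray3 between 0 and 0.007 m and x of rocker in the frame of tray3 between 0.04 and 0.084 m and y of rocker in the frame of tray3 between -0.036 and 0.036 m and z of rocker in the frame of tray3 between 0 and 0.007 m and x of spring_short in the frame of tray2 between -0.053 and -0.009 m and y of spring_short in the frame of tray2 between -0.036 and 0.036 m and z of spring_short in the frame of tray2 between 0 and 0.007 m and x of tappet_wide in the frame of tray2 between 0.009 and 0.053 m and y of tappet_wide in the frame of tray2 between -0.036 and 0.036 m and z of tappet_wide in the frame of tray2 between 0 and 0.007 m and angle between the y axis of rocker and the x axis of tray3, either way round below 0.8 rad and distance of each of piston, pin, pulley from where it was at the start of the episode below 0.03 m); the robot touches nothing.
It fails at once if piston is carried off or knocked away from its place (distance of piston from where it was at the start of the episode above 0.03 m or angle between piston's own z axis and vertical above 0.5 rad).
It fails at once if pin is carried off or knocked away from its place (distance of pin from where it was at the start of the episode above 0.03 m or angle between pin's own z axis and vertical above 0.5 rad).
It fails at once if pulley is carried off or knocked away from its place (distance of pulley from where it was at the start of the episode above 0.03 m or angle between pulley's own z axis and vertical above 0.5 rad).
It also fails if it takes over 133 s, if anything falls off the work surface, if the arm or the gripper's body presses on something with over 40 N, if the wrist force passes 120 N, or if a joint passes its speed limit or range.

## Working session

There is one attempt and no reset: what is moved stays moved. The work goes in short steps, Python scripts to look and compute and a tool call to move; the robot and the scene stay as the last step left them, time stands still between calls to the robot, and variables do not carry over. Pictures are saved under pics/ and viewed, and the job is handed in when it is done.

Besides the shell and the picture viewer there is one more tool, called after "Request:" as name(argument=value, ...) on one line, values as JSON. move_arm: Moves the arm, as the interface text tells. Its arguments: {"type":"object","properties":{"motion":{"type":"array","items":{"type":"number"}}},"required":["motion"]}

```bash
mkdir -p pics; python3 - <<'E'
from station import r, imaging
import cv2
print(r.sense())
for n in("scene","top","wrist"):
    cv2.imwrite(f"pics/{n}0.png",imaging.capture(n)); p=imaging.camera_params(n); print(n,p)
E
```

```text
{'time_s': 0.0, 'joints': array([-5.68607874e+01,  2.20911351e+01,  3.81188032e-01, -3.04166310e-02,
       -6.84096170e+01, -1.48152290e+01]), 'joint_velocities': array([ 0.04705482, -0.01012039, -0.0406406 , -0.00365471, -0.09010529,
       -0.02592006]), 'effort': array([-2.58158880e-04, -3.90661597e+01,  1.87407428e+01,  4.21998605e+00,
        1.10066874e-02, -2.10682438e-04]), 'tcp_pos': array([ 0.19632397, -0.59274606,  0.22146157]), 'ee_rot': array([[-9.49355496e-01, -3.14203138e-01, -7.27434050e-04],
       [-3.14203975e-01,  9.49353355e-01,  2.01716985e-03],
       [ 5.67908589e-05,  2.14357395e-03, -9.99997701e-01]]), 'wrist_force': array([-0.2283183 ,  0.59308459,  0.26445424]), 'moment': array([-0.0170107 , -0.00978138, -0.02987256]), 'gripper_width': 1.000398097785892}
scene {'intrinsics': array([[391.61763177,   0.        , 282.69118571],
       [  0.        , 391.61763177, 204.97500704],
       [  0.        ,   0.        ,   1.        ]]), 'world_from_camera': array([[ 0.38474761,  0.6131481 , -0.68994107,  1.06478429],
       [ 0.92295037, -0.26486203,  0.27930399, -
[... 320 characters left out ...]
om_camera': array([[-0.02030059, -0.99495465,  0.09825037,  0.46187774],
       [-0.99975877,  0.0193776 , -0.01033954,  0.00946391],
       [ 0.00838351, -0.09843657, -0.99510801,  1.01452882],
       [ 0.        ,  0.        ,  0.        ,  1.        ]])}
wrist {'intrinsics': array([[325.1922621 ,   0.        , 280.55608373],
       [  0.        , 325.1922621 , 212.90093405],
       [  0.        ,   0.        ,   1.        ]]), 'world_from_camera': array([[-0.31407235,  0.91321184,  0.25962029,  0.12415517],
       [ 0.94939684,  0.30151095,  0.08795895, -0.61712403],
       [ 0.00204679,  0.27410816, -0.96169669,  0.38363419],
       [ 0.        ,  0.        ,  0.        ,  1.        ]])}
```

View pics/top0.png

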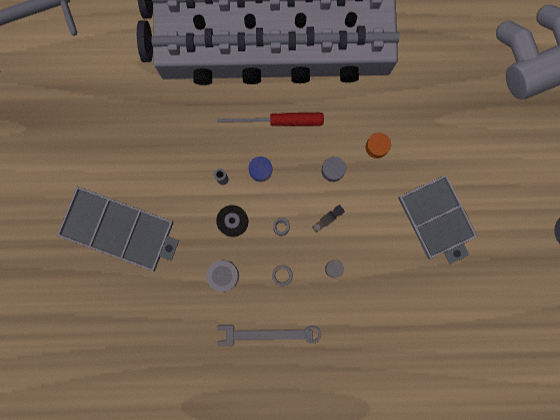

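View pics/scene0.png

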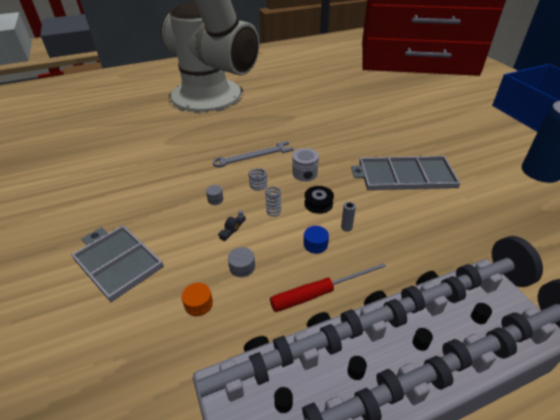

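View pics/wrist0.png

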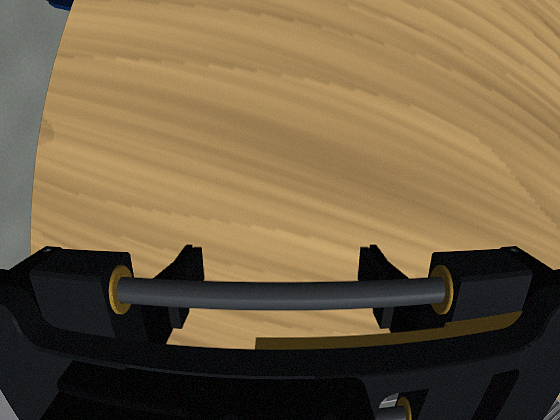

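The top view shows all parts: tray3 on the left (tab to its right), tray2 on the right (tab at the bottom), and the parts between them. I'll enlarge it for precise pixel positions.

```bash
python3 - <<'E'
import cv2
im=cv2.imread("pics/top0.png")
def c(n,x,y,w,h,s):
    o=cv2.resize(im[y:y+h,x:x+w],None,fx=s,fy=s,interpolation=cv2.INTER_CUBIC)
    o=cv2.convertScaleAbs(o,alpha=1.5,beta=10)
    for i in range(0,w,10):
        cv2.line(o,(i*s,0),(i*s,6 if i%50 else 14),(0,255,255),1)
        if i%20==0: cv2.putText(o,str(x+i),(i*s,24),0,.4,(0,255,255),1)
    for i in range(0,h,10):
        cv2.line(o,(0,i*s),(6,i*s),(0,255,255),1)
        if i%20==0: cv2.putText(o,str(y+i),(8,i*s+4),0,.4,(0,255,255),1)
    cv2.imwrite(n,o)
c("pics/ca.png",200,150,160,150,4)
c("pics/cb.png",50,180,140,100,5)
c("pics/cc.png",390,165,100,110,5)
E
```

```text
(no output)
```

View pics/ca.png

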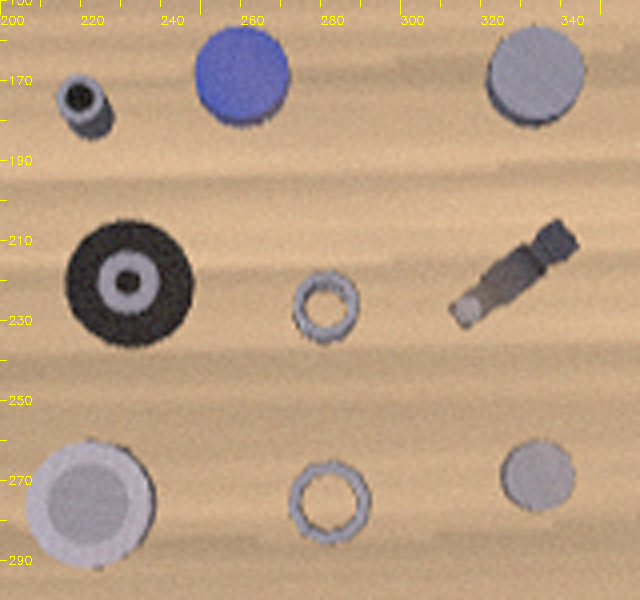

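View pics/cb.png

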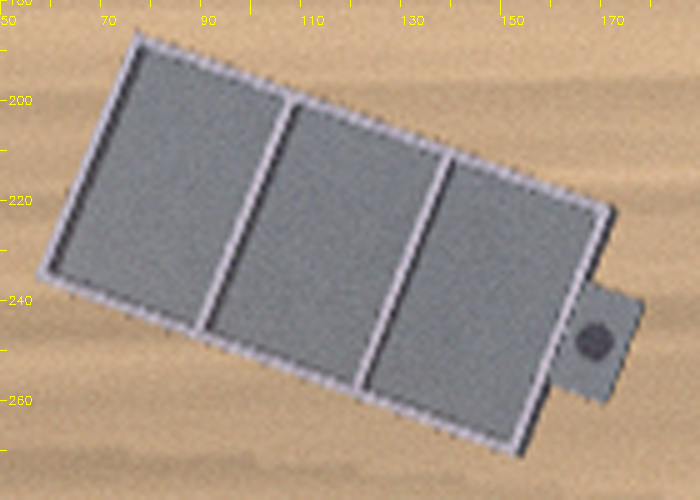

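View pics/cc.png

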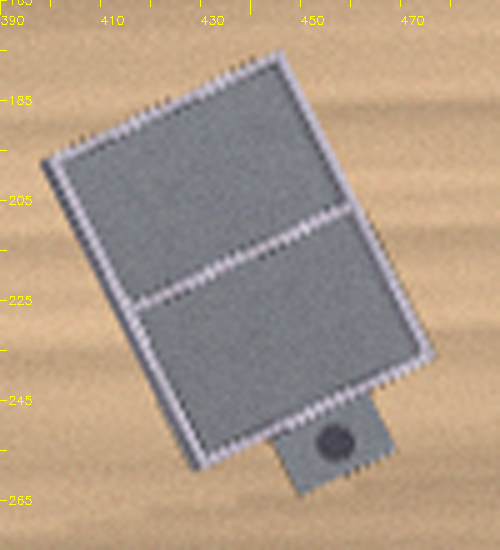

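```bash
cat > h.py <<'E'
from station import r, imaging
import numpy as np, cv2
def w(px,z,n="top",p=None):
    p=p or imaging.camera_params(n); K=p["intrinsics"];T=p["world_from_camera"]
    if n=="wrist":
        d=np.array([(px[0]-K[0,2])/K[0,0],(px[1]-K[1,2])/K[1,1]]);a=np.linalg.norm(d)
        v=np.array([*(d/a*np.sin(a)),np.cos(a)]) if a>0 else np.array([0,0,1.])
    else: v=np.linalg.inv(K)@[px[0],px[1],1]
    v=T[:3,:3]@v; t=(z-T[2,3])/v[2]; return T[:3,3]+t*v
def proj(X,n="top",p=None):
    p=p or imaging.camera_params(n);K=p["intrinsics"];T=p["world_from_camera"]
    c=T[:3,:3].T@(np.asarray(X)-T[:3,3])
    if n=="wrist":
        rr=np.hypot(c[0],c[1]);a=np.arctan2(rr,c[2]);return K[0,0]*a*c[:2]/rr+K[:2,2]
    q=K@c;return q[:2]/q[2]
E
python3 - <<'E'
from h import *
for n,px,z in [("tall",(281.5,226),.054),("short",(282.5,275.3),.034),("nar",(334.3,268.7),.028),("wide",(334,168.3),.028),("rock",(328.3,219.2),.014),("screw",(316.75,226.75),.024),("rend",(342.2,209),.014),("piston",(222,276),.048),("pin",(219.5,174.5),.056),("pulley",(232,220.5),.024)]: print(n,w(px,z).round(4))
for C in ([(77.6,187.2),(172.8,221.6),(154,270.4),(58.4,235)],[(446.4,175.8),(476.4,235.6),(430,258),(399.4,197)]):
    P=np.array([w(c,.014) for c in C])[:,:2];c=P.mean(0);print(P.round(4),c.round(4),[np.linalg.norm(P[i]-P[i-1]).round(4) for i in range(4)])
    for i,j in((0,1),(3,2)):
        d=P[j]-P[i];print(np.degrees(np.arctan2(-d[1],-d[0])))
E
```

```text
tall [ 0.5389 -0.0037  0.054 ]
short [ 0.4519 -0.0039  0.034 ]
nar [ 0.4618 -0.0978  0.028 ]
wide [ 0.6456 -0.1028  0.028 ]
rock [ 0.553 -0.091  0.014]
screw [ 0.5387 -0.0685  0.024 ]
rend [ 0.5715 -0.1173  0.014 ]
piston [0.453 0.103 0.048]
pin [0.633  0.1049 0.056 ]
pulley [0.5532 0.0861 0.024 ]
[[0.6216 0.3718]
 [0.5542 0.1959]
 [0.4654 0.2302]
 [0.5336 0.4055]] [0.5437 0.3008] [np.float64(0.0942), np.float64(0.1884), np.float64(0.0952), np.float64(0.188)]
69.03491926232098
68.72904859144336
[[ 0.63   -0.3139]
 [ 0.5173 -0.3638]
 [ 0.4778 -0.276 ]
 [ 0.5919 -0.2244]] [ 0.5542 -0.2945] [np.float64(0.0973), np.float64(0.1233), np.float64(0.0963), np.float64(0.1252)]
23.866296312476845
24.33518730488431
```

```bash
cat >> h.py <<'E'
from scipy.spatial.transform import Rotation as Ro
def plan(*ways):
    "ways: (x,y,z,jawdeg or None)"
    s=r.sense();R=s["ee_rot"];p=s["tcp_pos"]
    print("t",round(s["time_s"],2),"tcp",p.round(4),"jaw",np.degrees(np.arctan2(R[1,1],R[0,1])).round(1),"w",round(s["gripper_width"]*87,1),"F",s["wrist_force"].round(1),"j",s["joints"].round(0))
    for x,y,z,a in ways:
        a=np.radians(a);yy=np.array([np.cos(a),np.sin(a),0]);zz=np.array([0,0,-1.]);G=np.c_[np.cross(yy,zz),yy,zz]
        print((R.T@(np.array([x,y,z])-p)/.04).round(3),np.degrees(Ro.from_matrix(R.T@G).as_rotvec()/5).round(2))
E
python3 -c "
from h import *
plan((.553,-.091,.2,214))"
```

```text
t 0.15 tcp [ 0.1963 -0.5929  0.2217] jaw 108.3 w 87.1 F [-0.4  0.2  1.2] j [-57.  22.   0.  -0. -68. -15.]
[-12.408   9.108   0.557] [ 1.000e-02  2.000e-02 -2.114e+01]
```

Request:
move_arm(motion=[-12.41,9.11,0.55,0,0,-21.14,-1,-12.41,9.11,0.55,0,0,-21.14,-1,-12.41,9.11,0.55,0,0,-21.14,-1,-12.41,9.11,0.55,0,0,-21.14,-1,-12.41,9.11,0.55,0,0,-21.14,-1,-12.41,9.11,0.55,0,0,-21.14,-1,-12.41,9.11,0.55,0,0,-21.14,-1,-12.41,9.11,0.55,0,0,-21.14,-1,-12.41,9.11,0.55,0,0,-21.14,-1,-12.41,9.11,0.55,0,0,-21.14,-1,-12.41,9.11,0.55,0,0,-21.14,-1,-12.41,9.11,0.55,0,0,-21.14,-1,-12.41,9.11,0.55,0,0,-21.14,-1,-12.41,9.11,0.55,0,0,-21.14,-1,-12.41,9.11,0.55,0,0,-21.14,-1,-12.41,9.11,0.55,0,0,-21.14,-1,-12.41,9.11,0.55,0,0,-21.14,-1,-12.41,9.11,0.55,0,0,-21.14,-1,-12.41,9.11,0.55,0,0,-21.14,-1,-12.41,9.11,0.55,0,0,-21.14,-1])

```text
time_s: 1.82
tcp_pos: [0.5524, -0.0919, 0.2004]
ee_rot: [[0.558, -0.83, -0.001], [-0.83, -0.558, 0.002], [-0.002, -0.0, -1.0]]
wrist_force: [0.2, -1.0, 0.2]
gripper_width: 1.004
```

```bash
python3 -c "
from h import *
im=imaging.capture('wrist');cv2.imwrite('pics/w1.png',im)
p=imaging.camera_params('wrist')
for n,X in dict(tall=(.5389,-.0037,.054),short=(.4519,-.0039,.034),nar=(.4618,-.0978,.028),wide=(.6456,-.1028,.028),screw=(.5387,-.0685,.024),rock=(.5535,-.091,.026),rend=(.5715,-.1173,.014),t2m=(.5542,-.2945,.014)).items(): 
  q=proj(X,'wrist');print(n,q.round(1)); cv2.drawMarker(im,tuple(int(v) for v in q.round()),(0,255,0),0,8,1)
cv2.imwrite('pics/w1m.png',im)
plan((.5535,-.091,.012,214),(.5535,-.091,.05,214))"
```

```text
tall [243.9 273.9]
short [309.  302.6]
nar [350.5 234.3]
wide [210.8 136.9]
screw [278.2 217.3]
rock [278.4 193.5]
rend [278.2 162.3]
t2m [382.1  41.6]
t 1.87 tcp [ 0.5525 -0.0919  0.2005] jaw -146.1 w 87.1 F [-1.   0.2 -1.3] j [  7.  17. -11.  -0. -63.  27.]
[ 2.000e-03 -3.100e-02  4.712e+00] [-0.01  0.02 -0.02]
[ 1.000e-03 -3.200e-02  3.762e+00] [-0.01  0.02 -0.02]
```

View pics/w1m.png

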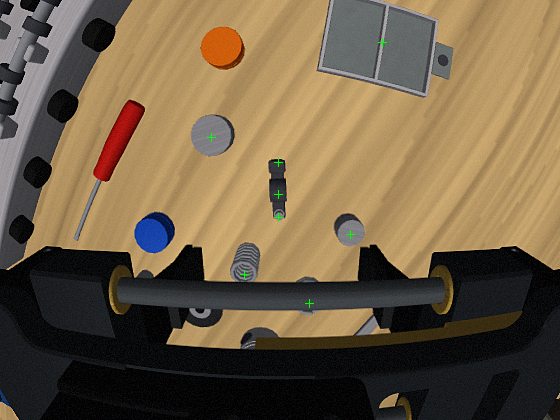

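```bash
python3 -c "
import cv2
im=cv2.imread('pics/w1m.png')[110:310,190:390];cv2.imwrite('pics/w1c.png',cv2.convertScaleAbs(cv2.resize(im,None,fx=3,fy=3,interpolation=2),alpha=1.5,beta=10))"
```

```text
(no output)
```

View pics/w1c.png

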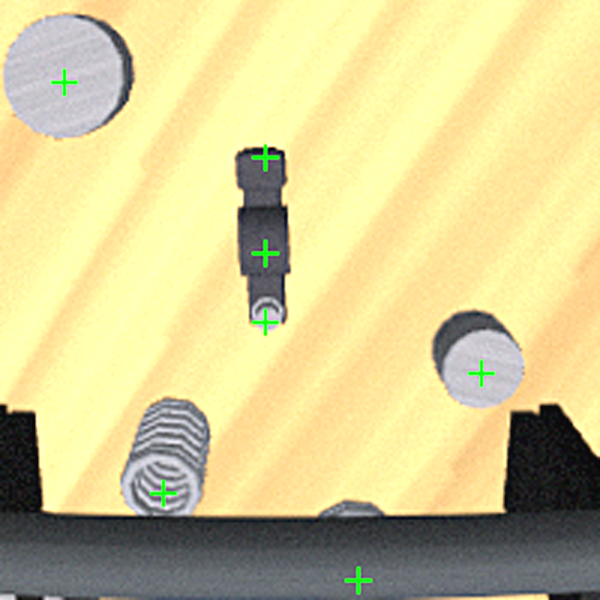

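Request:
move_arm(motion=[0.05,-0.03,1.5,0,0,0,-1,0.05,-0.03,2.5,0,0,0,-1,0.05,-0.03,3.4,0,0,0,-1,0.05,-0.03,4.2,0,0,0,-1,0.05,-0.03,4.7,0,0,0,-1,0.05,-0.03,4.7,0,0,0,-1,0.05,-0.03,4.7,0,0,0,0.8,0.05,-0.03,4.7,0,0,0,0.8,0.05,-0.03,4.7,0,0,0,1,0.05,-0.03,4.7,0,0,0,1,0.05,-0.03,4.7,0,0,0,1,0.05,-0.03,4.7,0,0,0,1,0.05,-0.03,4.7,0,0,0,1,0.05,-0.03,4.7,0,0,0,1,0.05,-0.03,4.7,0,0,0,1,0.05,-0.03,4.7,0,0,0,1])

```text
time_s: 3.2
tcp_pos: [0.5545, -0.0926, 0.0125]
ee_rot: [[0.558, -0.83, -0.001], [-0.83, -0.558, 0.002], [-0.002, -0.0, -1.0]]
wrist_force: [0.3, -0.6, -0.2]
gripper_width: 0.325
```

```bash
python3 -c "
from h import *
plan((.566,.3587,.12,248.9),(.566,.3587,.03,248.9),(.566,.3587,.018,248.9))"
```

```text
t 3.2 tcp [ 0.5545 -0.0926  0.0125] jaw -146.1 w 28.3 F [ 0.3 -0.6 -0.2] j [  7.  30. -22.  -0. -38.  27.]
[-9.206 -6.535 -2.671] [-0.01  0.02 -7.  ]
[-9.203 -6.534 -0.421] [-0.01  0.02 -7.  ]
[-9.202 -6.534 -0.121] [-0.01  0.02 -7.  ]
```

Request:
move_arm(motion=[0,0,0,0,0,0,1,0,0,0,0,0,0,1,0,0,0,0,0,0,1,0,0,0,0,0,0,1,0,0,0,0,0,0,1])

```text
time_s: 3.62
tcp_pos: [0.5547, -0.0926, 0.0125]
ee_rot: [[0.558, -0.83, -0.0], [-0.83, -0.558, 0.002], [-0.001, -0.001, -1.0]]
wrist_force: [1.3, 0.9, -0.5]
gripper_width: 0.205
```

Request:
move_arm(motion=[0,0,-0.9,0,0,0,1,0,0,-1.9,0,0,0,1,0,0,-2.7,0,0,0,1,-9.2,-6.53,-2.7,0,0,-7,1,-9.2,-6.53,-2.7,0,0,-7,1,-9.2,-6.53,-2.7,0,0,-7,1,-9.2,-6.53,-2.7,0,0,-7,1,-9.2,-6.53,-2.7,0,0,-7,1,-9.2,-6.53,-2.7,0,0,-7,1,-9.2,-6.53,-2.7,0,0,-7,1,-9.2,-6.53,-2.7,0,0,-7,1,-9.2,-6.53,-2.7,0,0,-7,1,-9.2,-6.53,-2.7,0,0,-7,1,-9.2,-6.53,-2.7,0,0,-7,1,-9.2,-6.53,-2.7,0,0,-7,1,-9.2,-6.53,-2.7,0,0,-7,1,-9.2,-6.53,-2.7,0,0,-7,1,-9.2,-6.53,-2.7,0,0,-7,1,-9.2,-6.53,-2.7,0,0,-7,1])

```text
time_s: 5.2
tcp_pos: [0.5662, 0.3568, 0.1212]
ee_rot: [[0.932, -0.361, -0.001], [-0.361, -0.932, 0.001], [-0.001, -0.001, -1.0]]
wrist_force: [1.2, -0.5, -1.3]
gripper_width: 0.205
```

```bash
python3 -c "
from h import *
im=imaging.capture('wrist');cv2.imwrite('pics/w2.png',im)
plan((.566,.3587,.03,248.9),(.566,.3587,.017,248.9))"
```

```text
t 5.25 tcp [0.5663 0.357  0.1214] jaw -111.2 w 17.7 F [-0.5  0.8 -1.7] j [ 46.  31.  -0.  -0. -59.  23.]
[-0.021 -0.035  2.285] [-0.01  0.01 -0.01]
[-0.021 -0.035  2.61 ] [-0.01  0.01 -0.01]
```

View pics/w2.png

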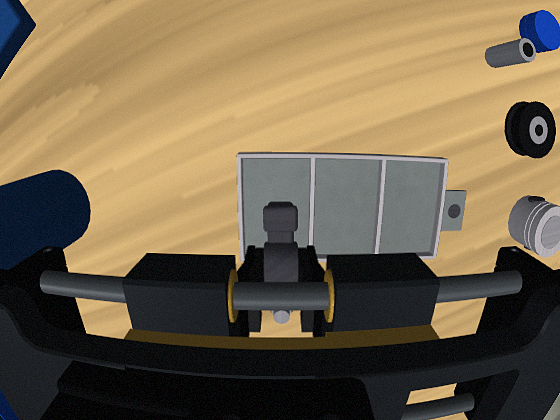

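Request:
move_arm(motion=[-0.02,-0.03,0.8,0,0,0,1,-0.02,-0.03,1.5,0,0,0,1,-0.02,-0.03,2.1,0,0,0,1,-0.02,-0.03,2.4,0,0,0,1,-0.02,-0.03,2.6,0,0,0,1,-0.02,-0.03,2.6,0,0,0,1,-0.02,-0.03,2.6,0,0,0,1,-0.02,-0.03,2.6,0,0,0,0.3,-0.02,-0.03,2.6,0,0,0,0.3,-0.02,-0.03,2.6,0,0,0,0.3,-0.02,-0.03,2.6,0,0,0,0.3,-0.02,-0.03,2.6,0,0,0,0.3,-0.02,-0.03,1.8,0,0,0,0.3,-0.02,-0.03,0.8,0,0,0,-1,-0.02,-0.03,0,0,0,0,-1,-0.02,-0.03,0,0,0,0,-1])

```text
time_s: 6.58
tcp_pos: [0.5701, 0.3613, 0.1304]
ee_rot: [[0.933, -0.359, 0.013], [-0.36, -0.933, 0.01], [0.008, -0.014, -1.0]]
wrist_force: [0.1, 0.8, 1.3]
gripper_width: 0.494
```

```bash
python3 -c "
from h import *
im=imaging.capture('top')[150:300,40:200];cv2.imwrite('pics/t3.png',cv2.convertScaleAbs(cv2.resize(im,None,fx=4,fy=4),alpha=1.5,beta=10))
plan((.5389,-.0037,.12,248.9),(.5389,-.0037,.018,248.9))"
```

```text
t 6.63 tcp [0.5683 0.3603 0.1267] jaw -111.1 w 46.8 F [ 0.1 -0.3 -0.8] j [ 46.  31.   0.  -0. -59.  23.]
[2.596 8.755 0.09 ] [-0.12 -0.05 -0.01]
[2.586 8.781 2.639] [-0.12 -0.05 -0.01]
```

View pics/t3.png

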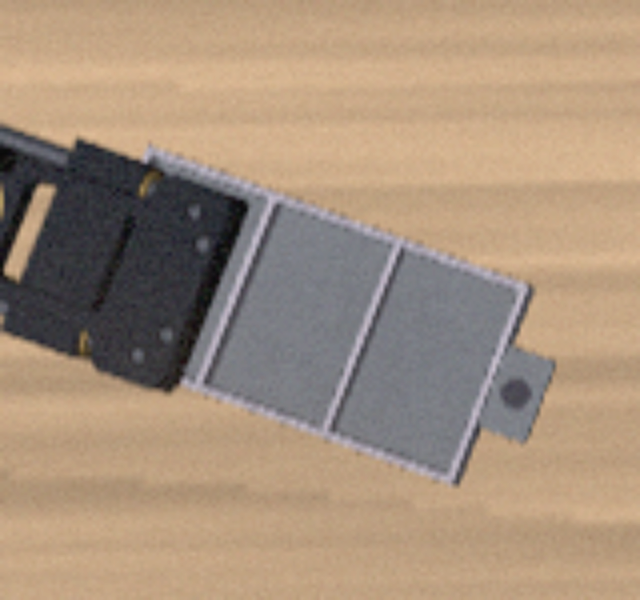

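```bash
python3 -c "
from h import *
plan((.5389,-.0037,.12,225))"
```

```text
t 6.63 tcp [0.5683 0.3603 0.1267] jaw -111.1 w 46.8 F [ 0.1 -0.3 -0.8] j [ 46.  31.   0.  -0. -59.  23.]
[2.596 8.755 0.09 ] [-0.13 -0.02  4.77]
```

Request:
move_arm(motion=[2.6,8.75,0.09,-0.13,-0.02,4.77,-0.4,2.6,8.75,0.09,-0.13,-0.02,4.77,-0.4,2.6,8.75,0.09,-0.13,-0.02,4.77,-0.4,2.6,8.75,0.09,-0.13,-0.02,4.77,-0.4,2.6,8.75,0.09,-0.13,-0.02,4.77,-0.4,2.6,8.75,0.09,-0.13,-0.02,4.77,-0.4,2.6,8.75,0.09,-0.13,-0.02,4.77,-0.4,2.6,8.75,0.09,-0.13,-0.02,4.77,-0.4,2.6,8.75,0.09,-0.13,-0.02,4.77,-0.4,2.6,8.75,0.09,-0.13,-0.02,4.77,-0.4,2.6,8.75,0.09,-0.13,-0.02,4.77,-0.4,2.6,8.75,0.09,-0.13,-0.02,4.77,-0.4,2.6,8.75,0.09,-0.13,-0.02,4.77,-0.4])

```text
time_s: 7.72
tcp_pos: [0.5392, -0.0027, 0.1197]
ee_rot: [[0.708, -0.706, -0.0], [-0.706, -0.708, -0.0], [-0.0, 0.001, -1.0]]
wrist_force: [0.3, -0.2, -0.1]
gripper_width: 0.704
```

```bash
python3 -c "
from h import *
im=imaging.capture('top');cv2.imwrite('pics/t4.png',cv2.convertScaleAbs(cv2.resize(im[150:300,40:240],None,fx=4,fy=4),alpha=1.5,beta=10))
plan((.5389,-.0037,.018,225))"
```

```text
t 7.77 tcp [ 0.5392 -0.0025  0.1197] jaw -134.9 w 60.7 F [-0.3  0.7 -0.5] j [ 17.  19. -20.   0. -51.  28.]
[0.015 0.025 2.543] [ 0.01 -0.    0.02]
```

View pics/t4.png

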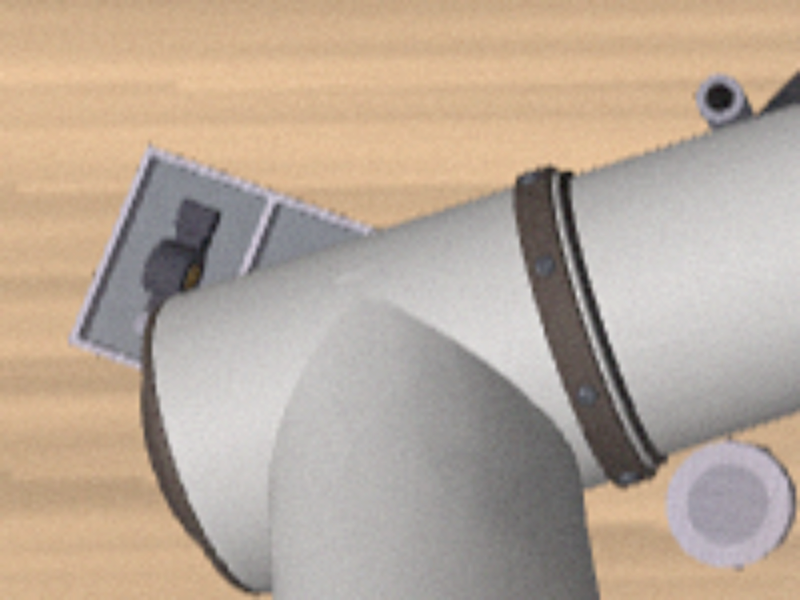

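Request:
move_arm(motion=[0.015,0.025,0.9,0,0,0,-0.4,0.015,0.025,1.8,0,0,0,-0.4,0.015,0.025,2.3,0,0,0,-0.4,0.015,0.025,2.55,0,0,0,-0.4,0.015,0.025,2.55,0,0,0,-0.4,0.015,0.025,2.55,0,0,0,1,0.015,0.025,2.55,0,0,0,1,0.015,0.025,2.55,0,0,0,1,0.015,0.025,2.55,0,0,0,1,0.015,0.025,2.55,0,0,0,1,0.015,0.025,2.55,0,0,0,1,0.015,0.025,2.55,0,0,0,1,0.015,0.025,2.55,0,0,0,1,0.015,0.025,2.55,0,0,0,1])

```text
time_s: 8.93
tcp_pos: [0.5394, -0.0036, 0.0185]
ee_rot: [[0.709, -0.706, 0.001], [-0.706, -0.709, -0.0], [0.001, -0.001, -1.0]]
wrist_force: [-1.6, 0.3, 5.2]
gripper_width: 0.334
```

```bash
python3 -c "
from h import *
plan((.5214,.243,.12,248.9))"
```

```text
t 8.93 tcp [ 0.5394 -0.0036  0.0185] jaw -134.9 w 29.1 F [-1.6  0.3  5.2] j [ 17.  28. -25.   0. -37.  28.]
[-4.667 -4.051 -2.539] [-0.   -0.01 -4.76]
```

Request:
move_arm(motion=[0,0,0,0,0,0,1,0,0,-0.9,0,0,0,1,0,0,-1.9,0,0,0,1,0,0,-2.6,0,0,0,1,-4.67,-4.05,-2.6,0,0,-4.76,1,-4.67,-4.05,-2.6,0,0,-4.76,1,-4.67,-4.05,-2.6,0,0,-4.76,1,-4.67,-4.05,-2.6,0,0,-4.76,1,-4.67,-4.05,-2.6,0,0,-4.76,1,-4.67,-4.05,-2.6,0,0,-4.76,1,-4.67,-4.05,-2.6,0,0,-4.76,1,-4.67,-4.05,-2.6,0,0,-4.76,1,-4.67,-4.05,-2.6,0,0,-4.76,1,-4.67,-4.05,-2.6,0,0,-4.76,1,-4.67,-4.05,-2.6,0,0,-4.76,1])

```text
time_s: 10.18
tcp_pos: [0.5212, 0.2417, 0.1222]
ee_rot: [[0.932, -0.361, 0.0], [-0.361, -0.932, -0.001], [0.001, 0.001, -1.0]]
wrist_force: [-0.0, 0.9, 0.3]
gripper_width: 0.337
```

```bash
python3 -c "
from h import *
im=imaging.capture('wrist');cv2.imwrite('pics/w5.png',im)
im=imaging.capture('scene');cv2.imwrite('pics/s5.png',im)
plan((.5214,.243,.0225,248.9))"
```

```text
t 10.28 tcp [0.5214 0.2419 0.1224] jaw -111.2 w 29.0 F [ 0.4  0.4 -0.5] j [ 41.  22. -15.   0. -53.  28.]
[-0.013 -0.026  2.499] [ 0.   -0.01 -0.02]
```

View pics/w5.png

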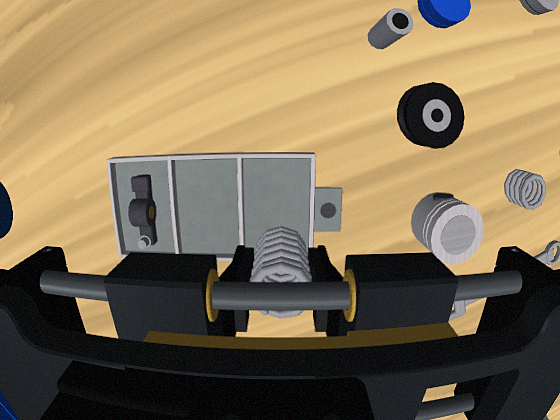

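View pics/s5.png

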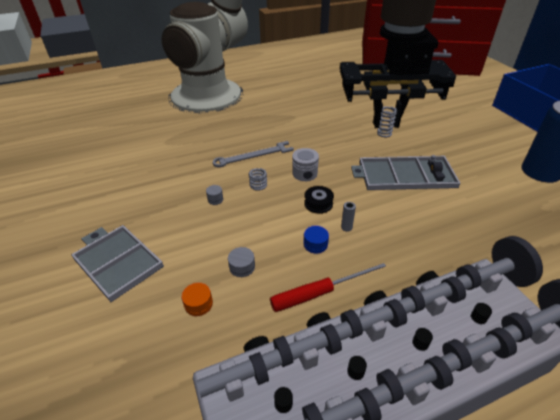

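```bash
python3 -c "
import cv2
a=cv2.imread('pics/w5.png')[140:270,90:250];b=cv2.imread('pics/s5.png')[140:200,340:470]
a=cv2.resize(a,None,fx=4,fy=4);b=cv2.resize(b,None,fx=5,fy=5)
cv2.imwrite('pics/c5a.png',cv2.convertScaleAbs(a,alpha=1.7,beta=10));cv2.imwrite('pics/c5b.png',cv2.convertScaleAbs(b,alpha=1.7,beta=10))"
```

```text
(no output)
```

View pics/c5a.png

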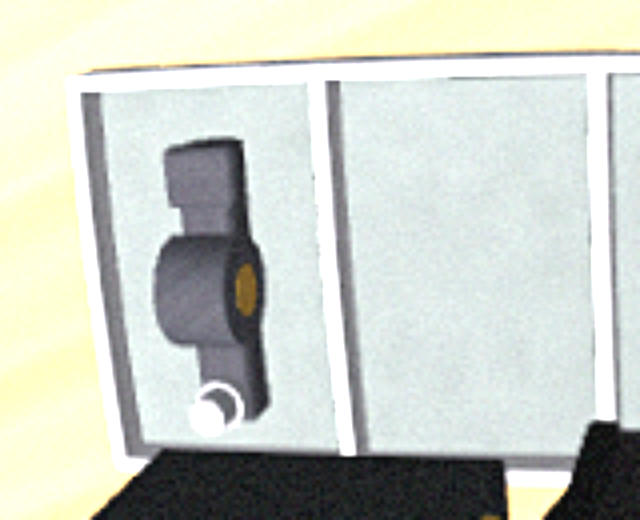

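View pics/c5b.png

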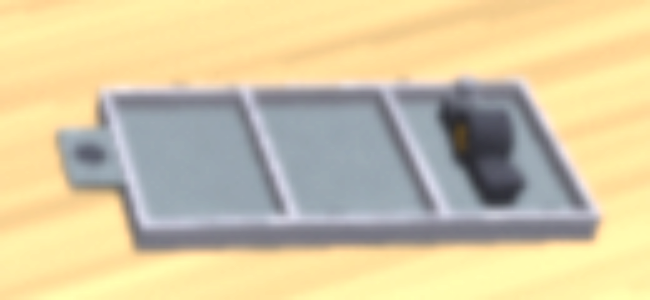

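The rocker stands right way up and centred in the far compartment. The spring hangs upright over the tab compartment, so I'll place it.

Request:
move_arm(motion=[-0.01,-0.03,0.8,0,0,0,1,-0.01,-0.03,1.6,0,0,0,1,-0.01,-0.03,2.1,0,0,0,1,-0.01,-0.03,2.35,0,0,0,1,-0.01,-0.03,2.49,0,0,0,1,-0.01,-0.03,2.49,0,0,0,1,-0.01,-0.03,2.49,0,0,0,1,-0.01,-0.03,2.49,0,0,0,0,-0.01,-0.03,2.49,0,0,0,0,-0.01,-0.03,2.49,0,0,0,0,-0.01,-0.03,2.49,0,0,0,0,-0.01,-0.03,2.49,0,0,0,0,-0.01,-0.03,1.6,0,0,0,0,-0.01,-0.03,0.7,0,0,0,0,-0.01,-0.03,0,0,0,0,-0.4,-0.01,-0.03,0,0,0,0,-0.4,-0.01,-0.03,0,0,0,0,-0.4])

```text
time_s: 11.7
tcp_pos: [0.5224, 0.244, 0.1246]
ee_rot: [[0.932, -0.361, 0.005], [-0.361, -0.932, 0.003], [0.003, -0.004, -1.0]]
wrist_force: [-0.3, -0.1, -0.4]
gripper_width: 0.643
```

```bash
python3 -c "
from h import *
plan((.4618,-.0978,.12,248.9),(.4618,-.0978,.12,158.9))"
```

```text
t 11.7 tcp [0.5224 0.244  0.1246] jaw -111.2 w 55.9 F [-0.3 -0.1 -0.4] j [ 41.  22. -14.   0. -53.  28.]
[1.674 8.515 0.084] [-0.05 -0.04 -0.01]
[1.674 8.515 0.084] [-7.000e-02  1.000e-02  1.799e+01]
```

Request:
move_arm(motion=[1.67,8.51,0.08,0,0,18,-0.4,1.67,8.51,0.08,0,0,18,-0.4,1.67,8.51,0.08,0,0,18,-0.4,1.67,8.51,0.08,0,0,18,-0.4,1.67,8.51,0.08,0,0,18,-0.4,1.67,8.51,0.08,0,0,18,-0.4,1.67,8.51,0.08,0,0,18,-0.4,1.67,8.51,0.08,0,0,18,-0.4,1.67,8.51,0.08,0,0,18,-0.4,1.67,8.51,0.08,0,0,18,-0.4,1.67,8.51,0.08,0,0,18,-0.4,1.67,8.51,0.08,0,0,18,-0.4,1.67,8.51,0.08,0,0,18,-0.4,1.67,8.51,0.08,0,0,18,-0.4,1.67,8.51,0.08,0,0,18,-0.4,1.67,8.51,0.08,0,0,18,-0.4,1.67,8.51,0.08,0,0,18,-0.4])

```text
time_s: 13.12
tcp_pos: [0.4615, -0.0975, 0.1198]
ee_rot: [[-0.36, -0.933, 0.004], [-0.933, 0.36, 0.003], [-0.004, -0.002, -1.0]]
wrist_force: [-0.1, 0.1, 0.5]
gripper_width: 0.702
```

```bash
python3 -c "
from h import *
im=imaging.capture('top');cv2.imwrite('pics/t6.png',im)
plan((.4618,-.0978,.012,158.9))"
```

```text
t 13.17 tcp [ 0.4615 -0.0975  0.1199] jaw 158.9 w 60.9 F [0.1 0.3 0.5] j [  8.  13. -29.  -0. -48. -29.]
[ 1.600e-02 -1.000e-03  2.698e+00] [-0.03  0.05 -0.  ]
```

View pics/t6.png

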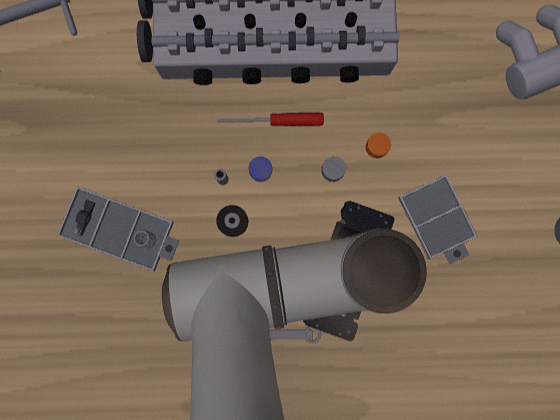

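Request:
move_arm(motion=[0.01,0,0.9,0,0,0,-0.4,0.01,0,1.8,0,0,0,-0.4,0.01,0,2.4,0,0,0,-0.4,0.01,0,2.7,0,0,0,-0.4,0.01,0,2.7,0,0,0,-0.4,0.01,0,2.7,0,0,0,1,0.01,0,2.7,0,0,0,1,0.01,0,2.7,0,0,0,1,0.01,0,2.7,0,0,0,1,0.01,0,2.7,0,0,0,1,0.01,0,2.7,0,0,0,1,0.01,0,2.7,0,0,0,1,0.01,0,2.7,0,0,0,1,0.01,0,2.7,0,0,0,1])

```text
time_s: 14.33
tcp_pos: [0.4625, -0.0975, 0.0127]
ee_rot: [[-0.36, -0.933, 0.006], [-0.933, 0.36, 0.003], [-0.005, -0.004, -1.0]]
wrist_force: [-1.4, 1.0, 6.3]
gripper_width: 0.355
```

```bash
python3 -c "
from h import *
plan((.5437,.3008,.15,158.9))"
```

```text
t 14.33 tcp [ 0.4625 -0.0975  0.0127] jaw 158.9 w 30.9 F [-1.4  1.   6.3] j [  8.  23. -35.  -0. -31. -29.]
[-10.037   1.676  -3.391] [-0.05  0.05  0.  ]
```

Request:
move_arm(motion=[0,0,0,0,0,0,1,0,0,-0.9,0,0,0,1,0,0,-1.9,0,0,0,1,0,0,-2.8,0,0,0,1,-10.04,1.68,-3.39,-0.05,0.05,0,1,-10.04,1.68,-3.39,-0.05,0.05,0,1,-10.04,1.68,-3.39,-0.05,0.05,0,1,-10.04,1.68,-3.39,-0.05,0.05,0,1,-10.04,1.68,-3.39,-0.05,0.05,0,1,-10.04,1.68,-3.39,-0.05,0.05,0,1,-10.04,1.68,-3.39,-0.05,0.05,0,1,-10.04,1.68,-3.39,-0.05,0.05,0,1,-10.04,1.68,-3.39,-0.05,0.05,0,1,-10.04,1.68,-3.39,-0.05,0.05,0,1,-10.04,1.68,-3.39,-0.05,0.05,0,1,-10.04,1.68,-3.39,-0.05,0.05,0,1,-10.04,1.68,-3.39,-0.05,0.05,0,1,-10.04,1.68,-3.39,-0.05,0.05,0,1,-10.04,1.68,-3.39,-0.05,0.05,0,1,-10.04,1.68,-3.39,-0.05,0.05,0,1])

```text
time_s: 16.0
tcp_pos: [0.5436, 0.2997, 0.1502]
ee_rot: [[-0.361, -0.932, -0.0], [-0.932, 0.361, 0.0], [-0.0, 0.0, -1.0]]
wrist_force: [0.2, -0.6, 0.3]
gripper_width: 0.359
```

```bash
python3 -c "
from h import *
im=imaging.capture('wrist');cv2.imwrite('pics/w7.png',im)
plan((.5437,.3008,.017,158.9))"
```

```text
t 16.05 tcp [0.5436 0.2999 0.1502] jaw 158.8 w 31.2 F [-0.1  0.3 -1.3] j [ 44.  25.  -6.  -0. -59. -65.]
[-0.019  0.006  3.331] [ 0.    0.01 -0.01]
```

View pics/w7.png

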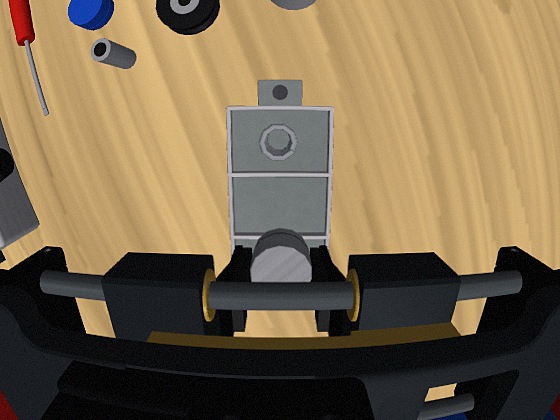

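Request:
move_arm(motion=[-0.02,0,0.9,0,0,0,1,-0.02,0,1.8,0,0,0,1,-0.02,0,2.6,0,0,0,1,-0.02,0,3.1,0,0,0,1,-0.02,0,3.32,0,0,0,1,-0.02,0,3.32,0,0,0,1,-0.02,0,3.32,0,0,0,1,-0.02,0,3.32,0,0,0,0,-0.02,0,3.32,0,0,0,0,-0.02,0,3.32,0,0,0,0,-0.02,0,3.32,0,0,0,0,-0.02,0,3.32,0,0,0,0,-0.02,0,2.6,0,0,0,0,-0.02,0,1.7,0,0,0,0,-0.02,0,0.8,0,0,0,-0.4,-0.02,0,0.5,0,0,0,-0.4])

```text
time_s: 17.38
tcp_pos: [0.5466, 0.3024, 0.1364]
ee_rot: [[-0.36, -0.933, 0.008], [-0.933, 0.36, 0.006], [-0.008, -0.006, -1.0]]
wrist_force: [-0.1, 0.1, 2.0]
gripper_width: 0.581
```

```bash
python3 -c "
from h import *
plan((.4519,-.0039,.12,114.1))"
```

```text
t 17.38 tcp [0.5466 0.3024 0.1364] jaw 158.9 w 50.5 F [-0.1  0.1  2. ] j [ 44.  26.  -7.   0. -57. -65.]
[ 8.    -0.545  0.346] [-0.03  0.12  8.96]
```

Request:
move_arm(motion=[8,-0.54,0.35,0,0.1,8.96,-0.5,8,-0.54,0.35,0,0.1,8.96,-0.5,8,-0.54,0.35,0,0.1,8.96,-0.5,8,-0.54,0.35,0,0.1,8.96,-0.5,8,-0.54,0.35,0,0.1,8.96,-0.5,8,-0.54,0.35,0,0.1,8.96,-0.5,8,-0.54,0.35,0,0.1,8.96,-0.5,8,-0.54,0.35,0,0.1,8.96,-0.5,8,-0.54,0.35,0,0.1,8.96,-0.5,8,-0.54,0.35,0,0.1,8.96,-0.5,8,-0.54,0.35,0,0.1,8.96,-0.5,8,-0.54,0.35,0,0.1,8.96,-0.5,8,-0.54,0.35,0,0.1,8.96,-0.5,8,-0.54,0.35,0,0.1,8.96,-0.5])

```text
time_s: 18.55
tcp_pos: [0.4521, -0.003, 0.1198]
ee_rot: [[-0.912, -0.41, 0.003], [-0.41, 0.912, -0.0], [-0.002, -0.001, -1.0]]
wrist_force: [0.5, -0.7, 0.6]
gripper_width: 0.75
```

```bash
python3 -c "
from h import *
im=imaging.capture('top');cv2.imwrite('pics/t8.png',cv2.convertScaleAbs(cv2.resize(im[150:300,40:200],None,fx=4,fy=4),alpha=1.5,beta=10))
im=imaging.capture('wrist');cv2.imwrite('pics/w8.png',im)
plan((.4519,-.0039,.013,114.1))"
```

```text
t 18.65 tcp [ 0.4519 -0.0033  0.1198] jaw 114.2 w 65.0 F [-0.3  0.6 -0.4] j [ 20.  12. -31.   0. -47. -86.]
[ 0.013 -0.011  2.669] [-0.02  0.02  0.02]
```

View pics/t8.png

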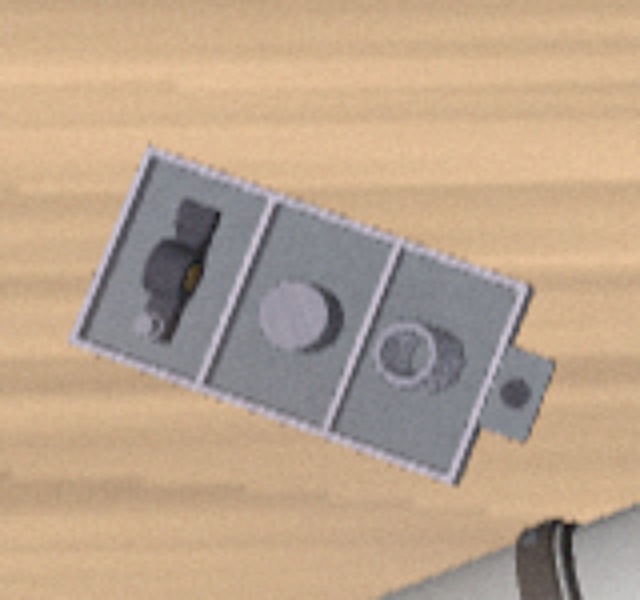

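View pics/w8.png

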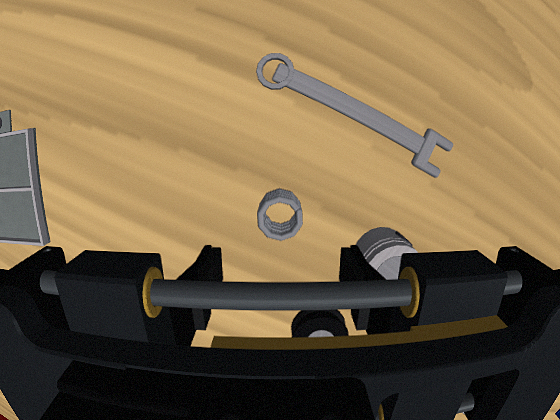

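Tray3 shows all three parts standing centred in the right compartments. The short spring is centred between the jaws.

Request:
move_arm(motion=[0.01,-0.01,0.9,0,0,0,-0.5,0.01,-0.01,1.8,0,0,0,-0.5,0.01,-0.01,2.4,0,0,0,-0.5,0.01,-0.01,2.67,0,0,0,-0.5,0.01,-0.01,2.67,0,0,0,-0.5,0.01,-0.01,2.67,0,0,0,1,0.01,-0.01,2.67,0,0,0,1,0.01,-0.01,2.67,0,0,0,1,0.01,-0.01,2.67,0,0,0,1,0.01,-0.01,2.67,0,0,0,1,0.01,-0.01,2.67,0,0,0,1,0.01,-0.01,2.67,0,0,0,1,0.01,-0.01,2.67,0,0,0,1,0.01,-0.01,2.67,0,0,0,1])

```text
time_s: 19.82
tcp_pos: [0.4525, -0.0036, 0.0138]
ee_rot: [[-0.912, -0.41, 0.004], [-0.41, 0.912, -0.0], [-0.003, -0.002, -1.0]]
wrist_force: [-1.3, 0.7, 6.2]
gripper_width: 0.434
```

```bash
python3 -c "
from h import *
plan((.5259,-.3071,.12,114.1))"
```

```text
t 19.82 tcp [ 0.4525 -0.0036  0.0138] jaw 114.2 w 37.7 F [-1.3  0.7  6.2] j [ 20.  22. -38.   0. -30. -86.]
[ 1.427 -7.677 -2.648] [-0.02  0.04  0.02]
```

Request:
move_arm(motion=[0,0,0,0,0,0,1,0,0,-0.9,0,0,0,1,0,0,-1.9,0,0,0,1,0,0,-2.6,0,0,0,1,1.43,-7.68,-2.65,0,0.03,0,1,1.43,-7.68,-2.65,0,0.03,0,1,1.43,-7.68,-2.65,0,0.03,0,1,1.43,-7.68,-2.65,0,0.03,0,1,1.43,-7.68,-2.65,0,0.03,0,1,1.43,-7.68,-2.65,0,0.03,0,1,1.43,-7.68,-2.65,0,0.03,0,1,1.43,-7.68,-2.65,0,0.03,0,1,1.43,-7.68,-2.65,0,0.03,0,1,1.43,-7.68,-2.65,0,0.03,0,1,1.43,-7.68,-2.65,0,0.03,0,1,1.43,-7.68,-2.65,0,0.03,0,1,1.43,-7.68,-2.65,0,0.03,0,1])

```text
time_s: 21.23
tcp_pos: [0.5257, -0.306, 0.1202]
ee_rot: [[-0.911, -0.411, 0.001], [-0.411, 0.911, -0.001], [-0.001, -0.001, -1.0]]
wrist_force: [0.3, 0.1, -1.6]
gripper_width: 0.425
```

```bash
python3 -c "
from h import *
im=imaging.capture('wrist');cv2.imwrite('pics/w9.png',im)
plan((.5259,-.3071,.0181,114.1))"
```

```text
t 21.28 tcp [ 0.5258 -0.3061  0.1204] jaw 114.3 w 37.2 F [-0.4  0.2 -0.4] j [-15.  25. -10.   0. -55. -51.]
[ 0.011 -0.019  2.556] [-0.02  0.01  0.04]
```

View pics/w9.png

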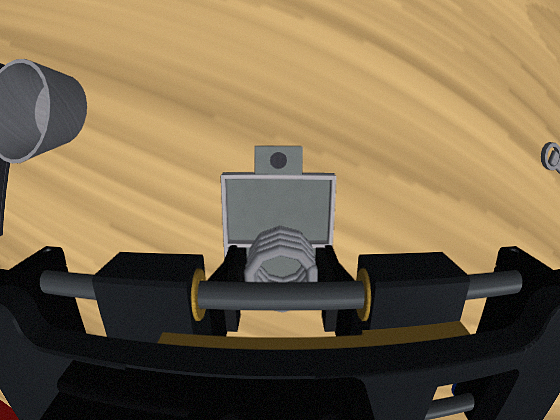

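Request:
move_arm(motion=[0.01,-0.02,0.8,0,0,0,1,0.01,-0.02,1.6,0,0,0,1,0.01,-0.02,2.2,0,0,0,1,0.01,-0.02,2.45,0,0,0,1,0.01,-0.02,2.55,0,0,0,1,0.01,-0.02,2.55,0,0,0,1,0.01,-0.02,2.55,0,0,0,1,0.01,-0.02,2.55,0,0,0,-0.1,0.01,-0.02,2.55,0,0,0,-0.1,0.01,-0.02,2.55,0,0,0,-0.1,0.01,-0.02,2.55,0,0,0,-0.1,0.01,-0.02,2.55,0,0,0,-0.1,0.01,-0.02,1.8,0,0,0,-0.1,0.01,-0.02,0.9,0,0,0,-0.1,0.01,-0.02,0,0,0,0,-0.6,0.01,-0.02,0,0,0,0,-0.6])

```text
time_s: 22.62
tcp_pos: [0.5303, -0.3092, 0.1287]
ee_rot: [[-0.911, -0.413, 0.015], [-0.413, 0.911, -0.008], [-0.011, -0.013, -1.0]]
wrist_force: [0.5, -0.5, 0.9]
gripper_width: 0.633
```

```bash
python3 -c "
from h import *
plan((.6456,-.1028,.12,114.1))"
```

```text
t 22.62 tcp [ 0.5303 -0.3092  0.1287] jaw 114.4 w 55.0 F [ 0.5 -0.5  0.9] j [-15.  25.  -9.   0. -55. -51.]
[-4.753  3.512  0.222] [-0.15  0.12  0.06]
```

Request:
move_arm(motion=[-4.75,3.51,0.22,-0.15,0.12,0,-0.7,-4.75,3.51,0.22,-0.15,0.12,0,-0.7,-4.75,3.51,0.22,-0.15,0.12,0,-0.7,-4.75,3.51,0.22,-0.15,0.12,0,-0.7,-4.75,3.51,0.22,-0.15,0.12,0,-0.7,-4.75,3.51,0.22,-0.15,0.12,0,-0.7,-4.75,3.51,0.22,-0.15,0.12,0,-0.7,-4.75,3.51,0.22,-0.15,0.12,0,-0.7,-4.75,3.51,0.22,-0.15,0.12,0,-0.7,-4.75,3.51,0.22,-0.15,0.12,0,-0.7,-4.75,3.51,0.22,-0.15,0.12,0,-0.7])

```text
time_s: 23.53
tcp_pos: [0.6449, -0.1043, 0.1202]
ee_rot: [[-0.911, -0.411, 0.0], [-0.411, 0.911, -0.0], [-0.0, -0.0, -1.0]]
wrist_force: [1.0, -1.1, 0.6]
gripper_width: 0.85
```

```bash
python3 -c "
from h import *
im=imaging.capture('wrist');cv2.imwrite('pics/w10.png',im)
plan((.6456,-.1028,.012,114.1))"
```

```text
t 23.58 tcp [ 0.645  -0.1042  0.1202] jaw 114.3 w 74.4 F [ 0.3  0.1 -0.7] j [  5.  29.  -3.   0. -58. -71.]
[-0.029  0.027  2.706] [-0.    0.    0.04]
```

View pics/w10.png

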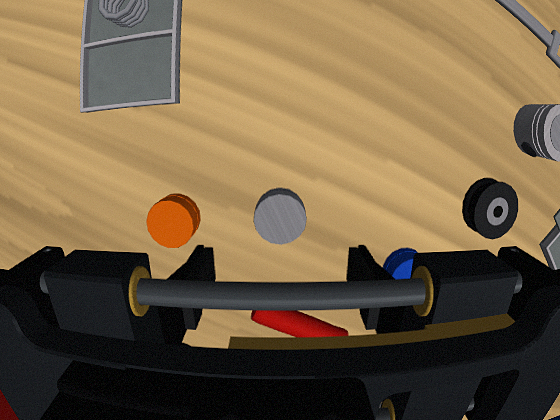

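The grey wide tappet sits centred between the jaws, and the orange look-alike is clear of the left finger. The short spring is standing in tray2.

Request:
move_arm(motion=[-0.03,0.03,0.9,0,0,0,-0.7,-0.03,0.03,1.8,0,0,0,-0.7,-0.03,0.03,2.4,0,0,0,-0.7,-0.03,0.03,2.7,0,0,0,-0.7,-0.03,0.03,2.7,0,0,0,-0.7,-0.03,0.03,2.7,0,0,0,1,-0.03,0.03,2.7,0,0,0,1,-0.03,0.03,2.7,0,0,0,1,-0.03,0.03,2.7,0,0,0,1,-0.03,0.03,2.7,0,0,0,1,-0.03,0.03,2.7,0,0,0,1,-0.03,0.03,2.7,0,0,0,1,-0.03,0.03,2.7,0,0,0,1,-0.03,0.03,2.7,0,0,0,1])

```text
time_s: 24.75
tcp_pos: [0.6464, -0.1027, 0.0134]
ee_rot: [[-0.911, -0.412, 0.002], [-0.412, 0.911, -0.001], [-0.002, -0.001, -1.0]]
wrist_force: [-0.3, -0.8, 6.0]
gripper_width: 0.499
```

```bash
python3 -c "
from h import *
plan((.5825,-.2818,.13,114.1))"
```

```text
t 24.75 tcp [ 0.6464 -0.1027  0.0134] jaw 114.3 w 43.4 F [-0.3 -0.8  6. ] j [  5.  36.  -8.   0. -45. -71.]
[ 3.294 -3.426 -2.915] [-0.02  0.02  0.04]
```

Request:
move_arm(motion=[0,0,0,0,0,0,1,0,0,-0.9,0,0,0,1,0,0,-1.9,0,0,0,1,0,0,-2.8,0,0,0,1,3.29,-3.43,-2.9,0,0,0,1,3.29,-3.43,-2.9,0,0,0,1,3.29,-3.43,-2.9,0,0,0,1,3.29,-3.43,-2.9,0,0,0,1,3.29,-3.43,-2.9,0,0,0,1,3.29,-3.43,-2.9,0,0,0,1,3.29,-3.43,-2.9,0,0,0,1,3.29,-3.43,-2.9,0,0,0,1,3.29,-3.43,-2.9,0,0,0,1,3.29,-3.43,-2.9,0,0,0,1])

```text
time_s: 25.92
tcp_pos: [0.5831, -0.2805, 0.129]
ee_rot: [[-0.91, -0.414, 0.002], [-0.414, 0.91, -0.0], [-0.002, -0.001, -1.0]]
wrist_force: [-0.1, 0.5, -1.3]
gripper_width: 0.494
```

```bash
python3 -c "
from h import *
plan((.5825,-.2818,.0178,114.1))"
```

```text
t 25.92 tcp [ 0.5831 -0.2805  0.129 ] jaw 114.4 w 43.0 F [-0.1  0.5 -1.3] j [-11.  28.  -3.  -0. -58. -54.]
[ 0.032 -0.019  2.781] [-0.01  0.02  0.07]
```

Request:
move_arm(motion=[0.03,-0.02,0.9,0,0,0,1,0.03,-0.02,1.7,0,0,0,1,0.03,-0.02,2.4,0,0,0,1,0.03,-0.02,2.65,0,0,0,1,0.03,-0.02,2.78,0,0,0,1,0.03,-0.02,2.78,0,0,0,1,0.03,-0.02,2.78,0,0,0,1,0.03,-0.02,2.78,0,0,0,-0.3,0.03,-0.02,2.78,0,0,0,-0.3,0.03,-0.02,2.78,0,0,0,-0.3,0.03,-0.02,2.78,0,0,0,-0.3,0.03,-0.02,2.78,0,0,0,-0.3,0.03,-0.02,2,0,0,0,-0.3,0.03,-0.02,1.2,0,0,0,-0.3,0.03,-0.02,0,0,0,0,-0.6,-1,7,-1,0,0,0,-0.6,-1,7,-1,0,0,0,-0.6,-1,7,-1,0,0,0,-0.6,-1,7,-1,0,0,0,-0.6,-1,7,-1,0,0,0,-0.6])

```text
time_s: 27.58
tcp_pos: [0.5245, -0.0828, 0.1567]
ee_rot: [[-0.911, -0.413, 0.002], [-0.413, 0.911, -0.0], [-0.002, -0.001, -1.0]]
wrist_force: [0.1, 0.2, -0.2]
gripper_width: 0.8
```

Request:
move_arm(motion=[0,3,-0.5,0,0,0,-0.6,0,3,-0.5,0,0,0,-0.6,0,3,-0.5,0,0,0,-0.6,0,3,-0.5,0,0,0,-0.6,0,3,-0.5,0,0,0,-0.6,0,3,-0.5,0,0,0,-0.6])

```text
time_s: 28.08
tcp_pos: [0.475, 0.0266, 0.1768]
ee_rot: [[-0.91, -0.414, 0.003], [-0.414, 0.91, -0.0], [-0.003, -0.001, -1.0]]
wrist_force: [-0.1, 0.1, -0.3]
gripper_width: 0.801
```

```bash
python3 -c "
from h import *
im=imaging.capture('top');cv2.imwrite('pics/t11.png',im)
cv2.imwrite('pics/t11c.png',cv2.convertScaleAbs(cv2.resize(im[165:275,390:490],None,fx=5,fy=5),alpha=1.5,beta=10))
im=imaging.capture('scene');cv2.imwrite('pics/s11.png',im);cv2.imwrite('pics/s11c.png',cv2.resize(im[130:320,60:460],None,fx=2,fy=2))
plan()"
```

```text
t 28.18 tcp [0.4751 0.0255 0.1763] jaw 114.3 w 69.7 F [-0.7 -0.3 -0.7] j [ 23.  10. -24.   0. -56. -89.]
```

View pics/t11.png

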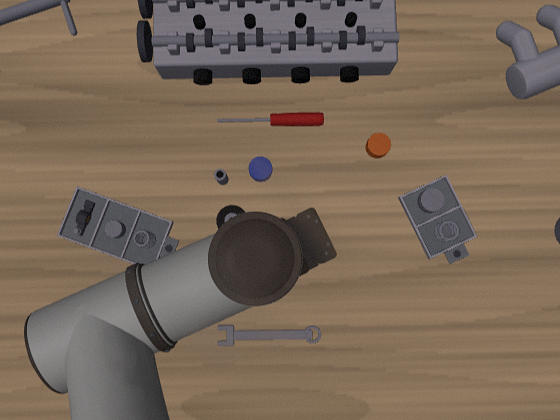

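View pics/t11c.png

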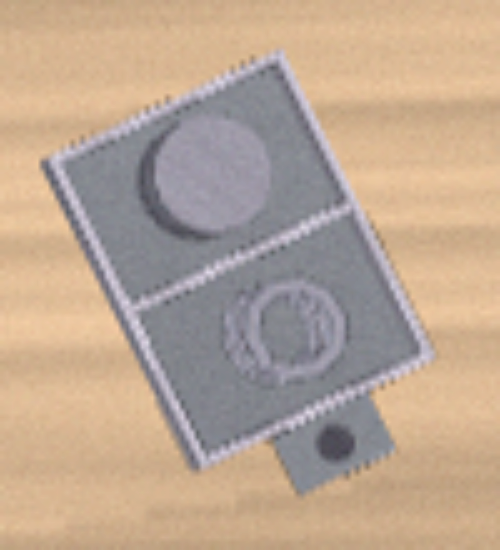

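View pics/s11c.png

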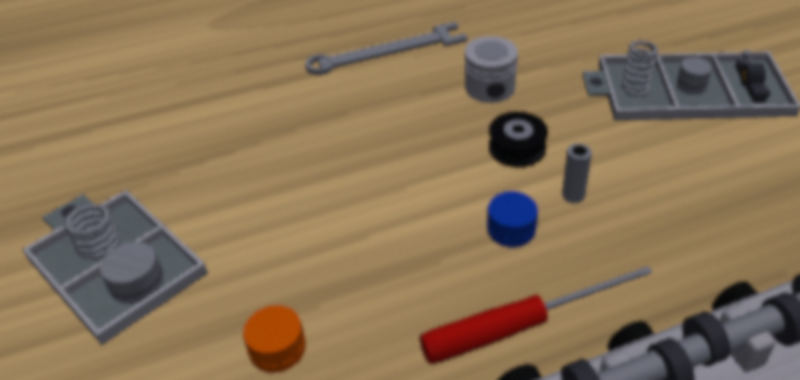

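```bash
python3 -c "
from h import *
c2=np.array([.5542,-.2945]);c3=np.array([.5437,.3008])
def loc(p,c,a): a=np.radians(a);d=p[:2]-c;return (np.array([d@[np.cos(a),np.sin(a)],d@[-np.sin(a),np.cos(a)]])*1000).round(1)
for n,px,z,c,a in [('wide',(390+213/5,165+172/5),.032,c2,24.1),('short',(390+297/5,165+328/5),.038,c2,24.1),('nar',(40+294/4,150+316/4),.032,c3,68.9),('tall',(40+406/4,150+355/4),.058,c3,68.9)]: print(n,loc(w(px,z),c,a))
r.finish_job()"
```

```text
wide [32.8  0.5]
short [-30.7   0.6]
nar [-2.2  1.8]
tall [-62.5   0.2]
the job is handed in; nothing more can be done
```

I made up both kits and handed the job in after about 28 s of the 133 s allowed. My last checks found nothing wrong or in disagreement.

| Part | Compartment | Measured position in tray frame (x, y), mm | Target (x, y), mm |
|---|---|---|---|
| Tall slim spring | tray3, by the tab | (-62.5, 0.2) | (-62, 0) |
| Narrow tappet | tray3, middle | (-2.2, 1.8) | (0, 0) |
| Rocker arm | tray3, far end | not measured | (62, 0) |
| Short fat spring | tray2, by the tab | (-30.7, 0.6) | (-31, 0) |
| Wide grey tappet | tray2, away from the tab | (32.8, 0.5) | (31, 0) |

- **Rocker:** I checked it only by eye. The pictures show it right way up, lying square across the tray and about centred in its compartment.
- **Flat on the floor:** I judged this from the pictures too; all five look upright and flat, but I did not measure height or tilt.
- **Piston, pin and pulley:** they look undisturbed in the last scene picture. I did not measure how far they are from their start. The blue and orange look-alikes were not touched.
- **Arm:** it was clear of everything, with the jaws open, when I handed in. The wrist force stayed under about 7 N in every reading I took.

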